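# Spread turning blanks on the drying tray

### The job

Six turning blanks lie heaped in the slatted drying tray: spread them into one even layer over the whole tray, each flat on the slats with about two fingers' width (25 mm) of air all round it, with at least one in every quarter of the tray. One of them is still green - it looks like the others but weighs about twice as much - and must end in the tray straight in front of the fan, at the fan's end. Leave the glue bottle, the wax tin and the mallet where they are.

Things in the scene. Friction and masses are not known exactly. Their poses are not given: they have to be found in the camera images.
- blank1: square turning blank of pale wood, 54 x 54 mm in plan and 44 mm high, sharp-edged, origin at its centre, z up at the start, the two end-grain faces (+x and -x) sealed with red wax; one of six that look alike, each 49 to 70 g if dry, 135 to 149 g if it is the green (wet) one; they can be picked up or pushed about, and slide easily on the slats
- blank2: square turning blank of pale wood, 54 x 54 mm in plan and 44 mm high, sharp-edged, origin at its centre, z up at the start, the two end-grain faces (+x and -x) sealed with red wax; one of six that look alike, each 49 to 70 g if dry, 135 to 149 g if it is the green (wet) one; they can be picked up or pushed about, and slide easily on the slats
- blank3: square turning blank of pale wood, 54 x 54 mm in plan and 44 mm high, sharp-edged, origin at its centre, z up at the start, the two end-grain faces (+x and -x) sealed with red wax; one of six that look alike, each 49 to 70 g if dry, 135 to 149 g if it is the green (wet) one; they can be picked up or pushed about, and slide easily on the slats
- blank4: square turning blank of pale wood, 54 x 54 mm in plan and 44 mm high, sharp-edged, origin at its centre, z up at the start, the two end-grain faces (+x and -x) sealed with red wax; one of six that look alike, each 49 to 70 g if dry, 135 to 149 g if it is the green (wet) one; they can be picked up or pushed about, and slide easily on the slats
- blank5: square turning blank of pale wood, 54 x 54 mm in plan and 44 mm high, sharp-edged, origin at its centre, z up at the start, the two end-grain faces (+x and -x) sealed with red wax; one of six that look alike, each 49 to 70 g if dry, 135 to 149 g if it is the green (wet) one; they can be picked up or pushed about, and slide easily on the slats
- blank6: square turning blank of pale wood, 54 x 54 mm in plan and 44 mm high, sharp-edged, origin at its centre, z up at the start, the two end-grain faces (+x and -x) sealed with red wax; one of six that look alike, each 49 to 70 g if dry, 135 to 149 g if it is the green (wet) one; they can be picked up or pushed about, and slide easily on the slats
- tray: fixed shallow drying tray of plywood with a slatted floor, 384 mm outside along its y and 274 mm along its x, walls 12 mm thick, inside 360 mm (y) by 250 mm (x); origin at the centre of its underside on the bench, z up; the slats' tops are 30 mm above the bench, the rim 48 mm; six slats run along y with gaps of 7 mm
- fan: fixed small square black fan, 92 mm wide (its x), 38 mm deep (its y, the blowing axis, parallel to the tray's y), 102 mm high, on a dark board foot of 110 x 50 mm; origin at the centre of its underside; it stands outside one short end of the tray, at either +y or -y of it, its centre about 233 mm from the tray's centre, facing along the tray
- glue: loose white glue bottle with an orange cap, 60 mm across, 170 mm high, standing beyond the tray's far long side; origin at the centre of its underside; leave alone
- wax: loose red tin of sealing wax, 80 mm across, 75 mm high, standing outside the short end of the tray away from the fan; origin at the centre of its underside; leave alone
- mallet: loose wooden mallet lying on the bench on the robot's side of the tray: dark head 110 mm along its y (y 15 to 125 mm), 58 mm wide, 50 mm high, pale handle 26 mm thick reaching to y = -155 mm; origin on the bench under the joint of handle and head; leave alone
Mind the look-alikes: they are no part of the job. What is shaped like the blank3 but blue or purple is not meant.

How it is judged:
At the end, for the whole second after the job is handed in: All blanks rest flat on the slats (any face, within 7 degrees), centres at least 70 mm apart; each quarter of the tray holds one or more; the heavy blank's centre is within 50 mm of the fan's axis and 140 mm of the fan's centre along it; bystanders not moved over 15 mm (z of blank1 in the frame of tray between 0.045 and 0.06 m and (angle between the x axis of blank1 and the z axis of tray, either way round below 0.12 rad or angle between the y axis of blank1 and the z axis of tray, either way round below 0.12 rad or angle between the z axis of blank1 and the z axis of tray, either way round below 0.12 rad) and linear speed of each of blank1, blank2, blank3, blank4, blank5, blank6 below 0.02 m/s and z of blank2 in the frame of tray between 0.045 and 0.06 m and (angle between the x axis of blank2 and the z axis of tray, either way round below 0.12 rad or angle between the y axis of blank2 and the z axis of tray, either way round below 0.12 rad or angle between the z axis of blank2 and the z axis of tray, either way round below 0.12 rad) and z of blank3 in the frame of tray between 0.045 and 0.06 m and (angle between the x axis of blank3 and the z axis of tray, either way round below 0.12 rad or angle between the y axis of blank3 and the z axis of tray, either way round below 0.12 rad or angle between the z axis of blank3 and the z axis of tray, either way round below 0.12 rad) and z of blank4 in the frame of tray between 0.045 and 0.06 m and (angle between the x axis of blank4 and the z axis of tray, either way round below 0.12 rad or angle between the y axis of blank4 and the z axis of tray, either way round below 0.12 rad or angle between the z axis of blank4 and the z axis of tray, either way round below 0.12 rad) and z of blank5 in the frame of tray between 0.045 and 0.06 m and (angle between the x axis of blank5 and the z axis of tray, either way round below 0.12 rad or angle between the y axis of blank5 and the z axis of tray, either way round below 0.12 rad or angle between the z axis of blank5 and the z axis of tray, either way round below 0.12 rad) and z of blank6 in the frame of tray between 0.045 and 0.06 m and (angle between the x axis of blank6 and the z axis of tray, either way round below 0.12 rad or angle between the y axis of blank6 and the z axis of tray, either way round below 0.12 rad or angle between the z axis of blank6 and the z axis of tray, either way round below 0.12 rad) and horizontal distance between each of blank2, blank3, blank4, blank5, blank6 and blank1 above 0.07 m and horizontal distance between each of blank3, blank4, blank5, blank6 and blank2 above 0.07 m and horizontal distance between each of blank4, blank5, blank6 and blank3 above 0.07 m and horizontal distance between each of blank5, blank6 and blank4 above 0.07 m and horizontal distance between blank6 and blank5 above 0.07 m and ((x of blank1 in the frame of tray below 0 m and y of blank1 in the frame of tray below 0 m) or (x of blank2 in the frame of tray below 0 m and y of blank2 in the frame of tray below 0 m) or (x of blank3 in the frame of tray below 0 m and y of blank3 in the frame of tray below 0 m) or (x of blank4 in the frame of tray below 0 m and y of blank4 in the frame of tray below 0 m) or (x of blank5 in the frame of tray below 0 m and y of blank5 in the frame of tray below 0 m) or (x of blank6 in the frame of tray below 0 m and y of blank6 in the frame of tray below 0 m)) and ((x of blank1 in the frame of tray below 0 m and y of blank1 in the frame of tray above 0 m) or (x of blank2 in the frame of tray below 0 m and y of blank2 in the frame of tray above 0 m) or (x of blank3 in the frame of tray below 0 m and y of blank3 in the frame of tray above 0 m) or (x of blank4 in the frame of tray below 0 m and y of blank4 in the frame of tray above 0 m) or (x of blank5 in the frame of tray below 0 m and y of blank5 in the frame of tray above 0 m) or (x of blank6 in the frame of tray below 0 m and y of blank6 in the frame of tray above 0 m)) and ((x of blank1 in the frame of tray above 0 m and y of blank1 in the frame of tray below 0 m) or (x of blank2 in the frame of tray above 0 m and y of blank2 in the frame of tray below 0 m) or (x of blank3 in the frame of tray above 0 m and y of blank3 in the frame of tray below 0 m) or (x of blank4 in the frame of tray above 0 m and y of blank4 in the frame of tray below 0 m) or (x of blank5 in the frame of tray above 0 m and y of blank5 in the frame of tray below 0 m) or (x of blank6 in the frame of tray above 0 m and y of blank6 in the frame of tray below 0 m)) and ((x of blank1 in the frame of tray above 0 m and y of blank1 in the frame of tray above 0 m) or (x of blank2 in the frame of tray above 0 m and y of blank2 in the frame of tray above 0 m) or (x of blank3 in the frame of tray above 0 m and y of blank3 in the frame of tray above 0 m) or (x of blank4 in the frame of tray above 0 m and y of blank4 in the frame of tray above 0 m) or (x of blank5 in the frame of tray above 0 m and y of blank5 in the frame of tray above 0 m) or (x of blank6 in the frame of tray above 0 m and y of blank6 in the frame of tray above 0 m)) and ((contact force between blank1 and tray above 1 N and x of blank1 in the frame of fan between -0.05 and 0.05 m and y of blank1 in the frame of fan between -0.14 and 0.14 m) or (contact force between blank2 and tray above 1 N and x of blank2 in the frame of fan between -0.05 and 0.05 m and y of blank2 in the frame of fan between -0.14 and 0.14 m) or (contact force between blank3 and tray above 1 N and x of blank3 in the frame of fan between -0.05 and 0.05 m and y of blank3 in the frame of fan between -0.14 and 0.14 m) or (contact force between blank4 and tray above 1 N and x of blank4 in the frame of fan between -0.05 and 0.05 m and y of blank4 in the frame of fan between -0.14 and 0.14 m) or (contact force between blank5 and tray above 1 N and x of blank5 in the frame of fan between -0.05 and 0.05 m and y of blank5 in the frame of fan between -0.14 and 0.14 m) or (contact force between blank6 and tray above 1 N and x of blank6 in the frame of fan between -0.05 and 0.05 m and y of blank6 in the frame of fan between -0.14 and 0.14 m))); the robot touches nothing.
It fails at once if the glue bottle is moved more than 15 mm or tipped (distance of glue from where it was at the start of the episode above 0.015 m or angle between glue's own z axis and vertical above 0.3 rad).
It fails at once if the wax tin is moved more than 15 mm or tipped (distance of wax from where it was at the start of the episode above 0.015 m or angle between wax's own z axis and vertical above 0.3 rad).
It fails at once if the mallet is moved more than 15 mm or tipped (distance of mallet from where it was at the start of the episode above 0.015 m or angle between mallet's own z axis and vertical above 0.3 rad).
It also fails if it takes over 67 s, if anything falls off the work surface, if the arm or the gripper's body presses on something with over 40 N, if the wrist force passes 120 N, or if a joint passes its speed limit or range.

### The arm

A 6-joint arm with a two-finger parallel gripper is mounted at the origin on the work surface. World frame = base frame: x ahead of the robot, y to its left, z up, the work surface at z = 0. Lengths are in m, angles in rad, forces in N, time in s.
With the tool pointing down it reaches from about 0.375 to 0.9 m from the base axis. Payload 3.1 kg.
Tool frame: the origin (TCP) lies on the centre line of the jaws, within the pads' length; the fingertips stand 19 mm ahead of it and the grasp point (between the pads) is the TCP; z points along the fingers, y is the line along which they close (so a half turn about z gives the same grasp; the last joint's range is limited). The gripper opens to 85 mm and grips with 20 to 120 N. Pads are 22 mm wide; open, the fingers measure 114 mm over their backs; the gripper's body (76 mm by 85 mm) begins 54 mm behind the grasp point. The pads swing forward as they close: fully open they stand 13 mm farther back than shut.
Start: joints at [1.016, 0.527, 1.433, -0, 1.181, -0.178], TCP at [0.229, 0.581, 0.25] pointing down, gripper open.
Joint ranges: [-3.08, 3.08], [-0.75, 2.2], [0.22, 2.44], [-1.43, 4.57], [0, 2.65], [-2.85, 2.85]. Speed limits (rad/s): [2.79, 2.79, 3.14, 3.14, 3.14, 3.14].

### API

Orientations are given as a unit quaternion [x, y, z, w].
In Python, from station import manip, cams, sign_off gives the robot as it stands.
- The arm moves only by the tool carry_out, never from a script. Its argument "targets" is a list that holds one entry, the list of rows, each a list of 7 numbers: the shift along the tool's x, y, z in cm, then the turn, a rotation vector about the tool's x, y, z in degrees, then the finger opening in cm, from 0 to 8.54. A call has 1 to 12 rows; each row is the pose to reach, as a shift and turn from the pose commanded when the call began, along the tool's axes at that moment; what a row does not reach only later rows make up. A row lasts 1/12 s, in which the tool goes at most 41.7 mm and 7.16 degrees, less where a joint would pass 70% of its speed; a pose out of reach is approached as far as the arm can. A call with a gripper value outside its range is refused whole. The fingers move at their own pace and stop on an object; "force" is the grip in N (left out, the last holds). Time passes only in rows, so rows that repeat a pose let the fingers close. It gives the time, the measured TCP pose, the force, the opening and the grip force at its end, in the units of the state.
- manip.sense(): the state, without advancing time (a new reading comes with each control period).
- cams.snapshot(name): name is "side" or "top"; returns the picture (400x640x3 uint8, red, green, blue); there is no depth.
- cams.camera_info(name): a dict with "K" (3x3 intrinsics, pixels), "T" (4x4, takes a point from camera to world coordinates). Camera axes: x right, y down, z forward; pixel columns grow to the right and rows downward; lengths in m; the calibration is good to about 2 mm. A picture is of the moment at which its call begins. camera_info takes no time and is no camera call.
- sign_off(): hands the job in; it is judged then, once.
The state is a dict: "t": time; "q": joint angles; "qd": joint speeds; "tau": joint torques, N m; "tcp_pos": TCP position; "tool_rot": TCP orientation; "force": force on the tool from outside, world axes, zero at the start; "ft_torque": the same for the moment, N m; "finger_gap": opening from 0.0 (shut) to 1.0 (fully open); "gripper_force": force on a finger pad.
Only numpy, scipy, OpenCV 4.12 (cv2) and the standard library are available. Lean on these libraries where they do the work, as an engineer would, in place of code of your own. Each camera call takes 0.05 s, during which the arm holds its last target. There are 200 camera calls.

## Working session

There is one attempt and no reset: what is moved stays moved. The work goes in short steps, Python scripts to look and compute and a tool call to move; the robot and the scene stay as the last step left them, time stands still between calls to the robot, and variables do not carry over. Pictures are saved under pics/ and viewed, at most 10 in all, crops included, and the job is handed in when it is done.

Besides the shell and the picture viewer there is one more tool, called after "Call:" in YAML: its name, and indented under it one key for each argument. carry_out: Moves the arm, as the interface text tells. Its arguments: {"type":"object","properties":{"targets":{"type":"array"},"force":{"type":"number"}},"required":["targets"]}

```bash
mkdir -p pics; ls
python3 - <<'E'
from station import manip,cams
import cv2,numpy as np
for n in("top","side"):
    im=cams.snapshot(n); np.save(f"pics/{n}0.npy",im); cv2.imwrite(f"pics/{n}0.png",im[:,:,::-1])
    c=cams.camera_info(n); print(n,np.round(c["K"],1).tolist(),np.round(c["T"],4).tolist())
print(manip.sense())
E
```

```text
pics
top [[475.6, 0.0, 321.2], [0.0, 475.6, 193.9], [0.0, 0.0, 1.0]] [[-0.0009, -0.9765, 0.2155, 0.356], [-1.0, -0.0004, -0.0058, 0.0215], [0.0057, -0.2155, -0.9765, 1.1582], [0.0, 0.0, 0.0, 1.0]]
side [[499.6, 0.0, 326.3], [0.0, 499.6, 206.8], [0.0, 0.0, 1.0]] [[0.9681, -0.1246, 0.2172, 0.3478], [-0.2502, -0.5133, 0.8209, -0.9477], [0.0092, -0.8491, -0.5281, 0.7317], [0.0, 0.0, 0.0, 1.0]]
{'t': 0.1, 'q': array([ 1.01648012e+00,  5.28382829e-01,  1.43378781e+00,  3.17289322e-06,
        1.18142105e+00, -1.78503915e-01]), 'qd': array([-0.00122887, -0.00245367, -0.00358056, -0.0026576 ,  0.00212736,
       -0.00179788]), 'tau': array([ 4.43740028e-04, -4.43307281e+01, -1.78587180e+01, -1.78890809e-04,
        3.88214088e-03, -3.89545403e-05]), 'tcp_pos': array([0.22903565, 0.58085648, 0.24942119]), 'tool_rot': array([ 1.86802811e-01,  9.82396921e-01, -9.32643460e-04, -3.59462967e-04]), 'force': array([-0.33775295,  0.32428699,  0.47300412]), 'ft_torque': array([-0.018582  ,  0.05463734,  0.01503887]), 'gripper_force': 0.0, 'finger_gap': 1.0008105739781539}
```

View pics/top0.png

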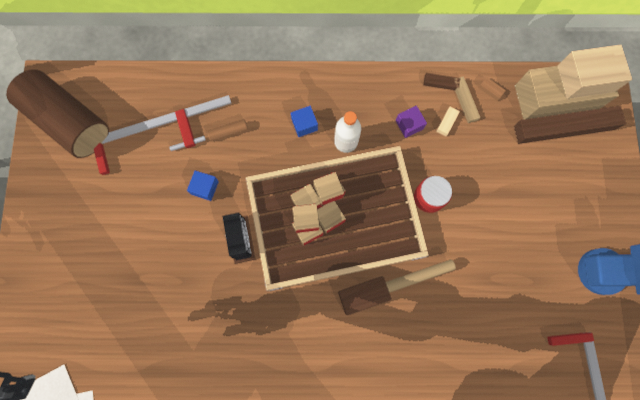

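View pics/side0.png

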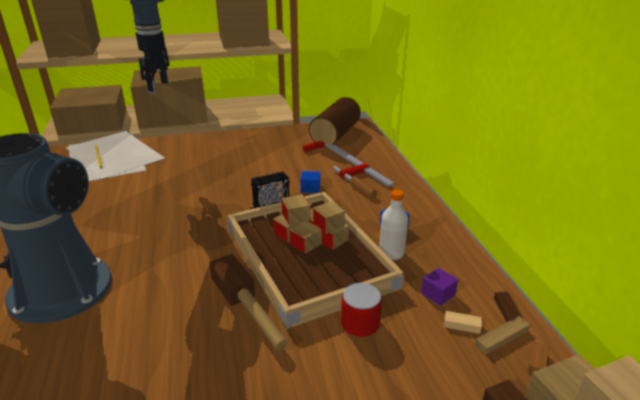

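The top view shows the tray spanning about (248,180)-(400,150)-(426,255)-(268,287). The fan is at (237,237), which is the +y end, and the heap is around (318,208). I'll enlarge the heap in both views.

```bash
python3 - <<'E'
import cv2,numpy as np
a=np.load("pics/top0.npy")[165:250,275:365]; b=np.load("pics/side0.npy")[185:265,260:355]
a=cv2.resize(a,(400,378),interpolation=2)if 0 else cv2.resize(a,None,fx=4.4,fy=4.4,interpolation=cv2.INTER_CUBIC)
b=cv2.resize(b,None,fx=4.2,fy=4.2,interpolation=cv2.INTER_CUBIC)
h=max(a.shape[0],b.shape[0]);P=lambda x:cv2.copyMakeBorder(x,0,h-x.shape[0],0,0,cv2.BORDER_CONSTANT)
m=np.hstack([P(a),P(b)]);print(a.shape,b.shape,m.shape);cv2.imwrite("pics/crop0.png",m[:,:,::-1])
E
cat > h.py <<'E'
from station import manip,cams
import cv2,numpy as np
from scipy.spatial.transform import Rotation as R
C={n:cams.camera_info(n) for n in("top","side")}
def px2w(n,u,v,z):
    K,T=np.array(C[n]["K"]),np.array(C[n]["T"]); d=T[:3,:3]@np.linalg.solve(K,[u,v,1]); o=T[:3,3]
    return o+d*(z-o[2])/d[2]
def w2px(n,p):
    K,T=np.array(C[n]["K"]),np.array(C[n]["T"]); c=T[:3,:3].T@(np.array(p)-T[:3,3]); q=K@c; return q[:2]/q[2]
E
python3 - <<'E'
from h import *
im=np.load("pics/top0.npy")
for u,v in[(248,179),(401,149),(427,254),(268,287)]: print(px2w("top",u,v,.048).round(3))
E
```

```text
(374, 396, 3) (336, 399, 3) (374, 795, 3)
[0.638 0.191 0.048]
[ 0.713 -0.18   0.048]
[ 0.458 -0.231  0.048]
[0.383 0.137 0.048]
```

View pics/crop0.png

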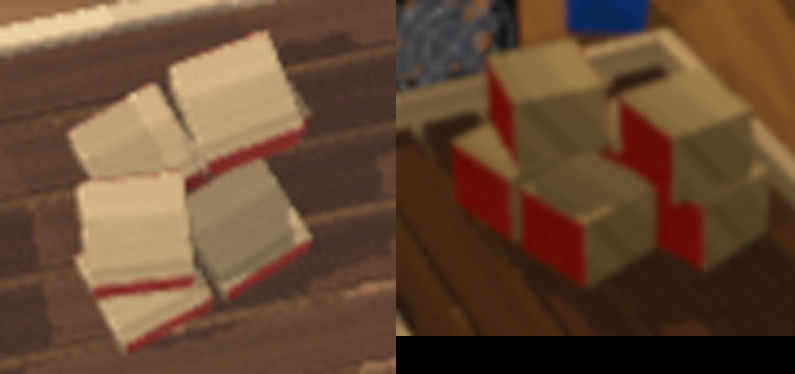

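The heap has two blanks on top, at about (306,217) and (329,187) in the top view, and four below them. I'll measure these plus the fan and tray, and check the tray by overlaying its model.

Run:
```python
from h import *
def blk(cs,z):
    P=np.array([px2w("top",275+u/4.4,165+v/4.4,z) for u,v in cs]); c=P.mean(0)
    e=P[1]-P[0]; s=[np.linalg.norm(P[(i+1)%4]-P[i]).round(3) for i in range(4)]
    e=(P[1]-P[0]+P[2]-P[3]); print(c.round(3),s,"yaw of first edge deg",np.degrees(np.arctan2(e[1],e[0])).round(1))
blk([(78,180),(183,172),(192,280),(95,288)],.118)
blk([(168,68),(265,32),(308,118),(205,160)],.118)
blk([(178,195),(262,160),(310,238),(222,290)],.074)
for z,l in((.118,[(490,60),(575,40),(610,85),(515,110)]),(.118,[(620,95),(690,70),(750,110),(675,140)]),(.074,[(525,185),(600,152),(655,180),(585,215)])):
    P=np.array([px2w("side",260+(u-396)/4.2,185+v/4.2,z) for u,v in l]);print("side",P.mean(0).round(3))
# tray fit by edge overlay
tr=lambda p,c,y:np.array([c[0]+np.cos(y)*p[0]-np.sin(y)*p[1],c[1]+np.sin(y)*p[0]+np.cos(y)*p[1],p[2]])
im={n:cv2.resize(np.load(f"pics/{n}0.npy"),None,fx=2,fy=2,interpolation=cv2.INTER_CUBIC) for n in("top","side")}
c,y=(.547,-.021),.204
for n in im:
    for X,Y in((.137,.192),(.125,.18)):
        q=np.array([w2px(n,tr((a*X,b*Y,.048),c,y))*2 for a,b in((1,1),(1,-1),(-1,-1),(-1,1))]).round().astype(int)
        cv2.polylines(im[n],[q],True,(0,255,255),1)
    q=np.array([w2px(n,tr((a*.046,.233+b*.019,.102),c,y))*2 for a,b in((1,1),(1,-1),(-1,-1),(-1,1))]).round().astype(int)
    cv2.polylines(im[n],[q],True,(255,255,0),1)
m=np.hstack([im["top"][270:650,420:900],im["side"][340:720,430:820]])[:, :];print(m.shape)
cv2.imwrite("pics/ov.png",cv2.resize(m,(800,int(m.shape[0]*800/m.shape[1])))[:,:,::-1])
```

```text
[0.533 0.049 0.118] [np.float64(0.053), np.float64(0.055), np.float64(0.049), np.float64(0.056)] yaw of first edge deg -85.4
[ 0.603 -0.002  0.118] [np.float64(0.053), np.float64(0.05), np.float64(0.057), np.float64(0.052)] yaw of first edge deg -68.2
[ 0.545 -0.006  0.074] [np.float64(0.048), np.float64(0.049), np.float64(0.054), np.float64(0.055)] yaw of first edge deg -62.9
side [0.536 0.042 0.118]
side [ 0.602 -0.007  0.118]
side [ 0.549 -0.007  0.074]
(380, 870, 3)
```

View pics/ov.png

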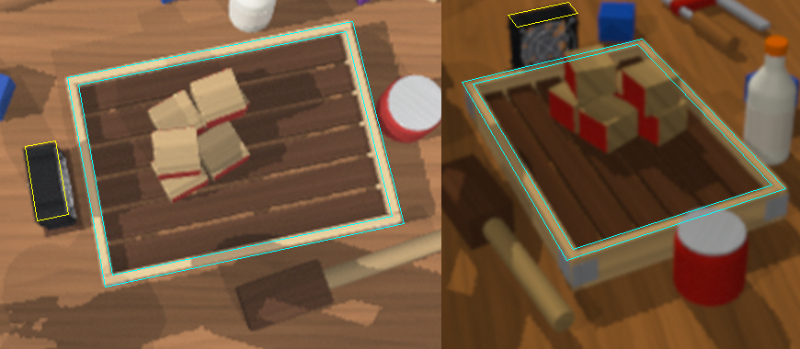

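The tray model fits both views well: centre (0.547, -0.021), yaw 0.204, fan on its axis at +y. In the tray frame the heavy blank goes to about (0, .118) and the others to (±.085,.05), (0,-.03) and (±.08,-.11). Next is a small waypoint-to-row converter.

```bash
cat >> h.py <<'E'
TC,TY=np.array([.547,-.021]),.204
def t2w(x,y): return TC+np.array([[np.cos(TY),-np.sin(TY)],[np.sin(TY),np.cos(TY)]])@[x,y]
def w2t(p): return np.array([[np.cos(TY),np.sin(TY)],[-np.sin(TY),np.cos(TY)]])@(np.array(p[:2])-TC)
def Rdown(h): # tool z down, tool y heading h deg
    h=np.radians(h); y=np.array([np.cos(h),np.sin(h),0]); z=np.array([0,0,-1.]); return R.from_matrix(np.c_[np.cross(y,z),y,z])
def plan(*calls):
    """calls: lists of (x,y,z,heading,grip cm); prints one row per waypoint plus rows needed"""
    s=manip.sense(); p,r=np.array(s["tcp_pos"]),R.from_quat(s["tool_rot"]); print("t",round(s["t"],2))
    for c in calls:
        lp,lr=p,r
        for x,y,z,h,g in c:
            tp,tr=np.array([x,y,z]),Rdown(h); d=r.inv().apply(tp-p)*100; rv=np.degrees((r.inv()*tr).as_rotvec())
            n=max(np.linalg.norm(tp-lp)/.0417,np.degrees((lr.inv()*tr).magnitude())/7.16)
            print([round(v,1) for v in d]+[round(v,1) for v in rv]+[g],"rows",round(n,1)); lp,lr=tp,tr
        p,r=lp,lr; print("--")
def weigh(n=4):
    o=[]
    for i in range(n):
        cams.snapshot("top"); s=manip.sense(); o.append([s["force"][2],s["tau"][1],s["tau"][2],s["gripper_force"],s["finger_gap"]])
    print("t",s["t"],"Fz,tau2,tau3,grip,gap",np.mean(o,0).round(3),"sd",np.std(o,0).round(3),s["tcp_pos"].round(4))
E
python3 - <<'E'
from h import *
plan([(.5345,.046,.18,94.6,8.5)],[(.5345,.046,.102,94.6,8.5)])
E
```

```text
t 0.1
[np.float64(-48.0), np.float64(-38.5), np.float64(7.0), np.float64(-0.1), np.float64(-0.0), np.float64(-26.1), 8.5] rows 14.9
--
[np.float64(0.0), np.float64(0.0), np.float64(7.8), np.float64(0.0), np.float64(0.0), np.float64(0.0), 8.5] rows 1.9
--
```

Call:
carry_out:
  targets:
    - [[-48,-38.5,7,0,0,-26.1,8.5],[-48,-38.5,7,0,0,-26.1,8.5],[-48,-38.5,7,0,0,-26.1,8.5],[-48,-38.5,7,0,0,-26.1,8.5],[-48,-38.5,7,0,0,-26.1,8.5],[-48,-38.5,7,0,0,-26.1,8.5],[-48,-38.5,7,0,0,-26.1,8.5],[-48,-38.5,7,0,0,-26.1,8.5],[-48,-38.5,7,0,0,-26.1,8.5],[-48,-38.5,7,0,0,-26.1,8.5],[-48,-38.5,7,0,0,-26.1,8.5],[-48,-38.5,7,0,0,-26.1,8.5]]

```text
t: 1.1
tcp_pos: [0.4738, 0.1523, 0.1939]
tool_rot: [-0.04, 0.999, 0.0, -0.0]
force: [0.1, 0.2, -0.8]
finger_gap: 0.997
gripper_force: 0.0
```

Run:
```python
from h import *
plan([(.5345,.046,.18,94.6,8.5)],[(.5345,.046,.102,94.6,8.5)])
```

```text
t 1.1
[np.float64(-5.2), np.float64(-11.1), np.float64(1.4), np.float64(0.0), np.float64(-0.0), np.float64(-0.0), 8.5] rows 3.0
--
[np.float64(0.0), np.float64(0.0), np.float64(7.8), np.float64(0.0), np.float64(0.0), np.float64(0.0), 8.5] rows 1.9
--
```

Call:
carry_out:
  targets:
    - [[-4.9,-10.5,1.3,0,0,0,8.5],[-4.9,-10.5,1.3,0,0,0,8.5],[-4.9,-10.5,1.3,0,0,0,8.5],[-4.9,-10.5,1.3,0,0,0,8.5],[-4.9,-10.5,1.3,0,0,0,8.5]]

```text
t: 1.52
tcp_pos: [0.5312, 0.0516, 0.1807]
tool_rot: [-0.038, 0.999, 0.0, -0.0]
force: [-0.1, -0.0, 0.8]
finger_gap: 0.997
gripper_force: 0.0
```

Run:
```python
from h import *
weigh(6)
plan([(.5345,.046,.102,94.6,8.5)])
```

```text
t 1.8167 Fz,tau2,tau3,grip,gap [ -0.25  -38.27  -13.58    0.      0.996] sd [0.526 0.064 0.226 0.    0.002] [0.5299 0.0547 0.1815]
t 1.82
[np.float64(-0.4), np.float64(-0.9), np.float64(7.9), np.float64(0.0), np.float64(-0.0), np.float64(0.1), 8.5] rows 1.9
--
```

Call:
carry_out:
  targets:
    - [[-0.4,-0.9,7.9,0,0,0,8.5],[-0.4,-0.9,7.9,0,0,0,8.5],[-0.4,-0.9,7.9,0,0,0,8.5],[-0.4,-0.9,7.9,0,0,0,8.5],[-0.4,-0.9,7.9,0,0,0,4.5],[-0.4,-0.9,7.9,0,0,0,4.5],[-0.4,-0.9,7.9,0,0,0,4.5],[-0.4,-0.9,7.9,0,0,0,4.5],[-0.4,-0.9,7.9,0,0,0,4.5],[-0.4,-0.9,7.9,0,0,0,4.5]]
  force: 30

```text
t: 2.65
tcp_pos: [0.5369, 0.045, 0.1052]
tool_rot: [-0.04, 0.999, -0.0, 0.003]
force: [-0.3, 1.9, 7.2]
finger_gap: 0.628
gripper_force: 33.0
```

Call:
carry_out:
  targets:
    - [[0,0,-4,0,0,0,4.5],[0.4,0.9,-7.9,0,0,0,4.5],[0.4,0.9,-7.9,0,0,0,4.5],[0.4,0.9,-7.9,0,0,0,4.5],[0.4,0.9,-7.9,0,0,0,4.5],[0.4,0.9,-7.9,0,0,0,4.5]]

```text
t: 3.15
tcp_pos: [0.5297, 0.0534, 0.1809]
tool_rot: [-0.04, 0.999, 0.0, -0.001]
force: [0.7, -0.1, -1.2]
finger_gap: 0.622
gripper_force: 32.3
```

Run:
```python
from h import *
weigh(8)
a=t2w(.08,-.11);b=t2w(-.08,-.11);print(a,b)
plan([(*a,.18,101.7,4.5)],[(*a,.085,101.7,4.5),(*a,.063,101.7,4.5),(*a,.063,101.7,7)])
```

```text
t 3.55 Fz,tau2,tau3,grip,gap [ -0.743 -39.092 -13.471  32.312   0.627] sd [0.587 0.209 0.06  0.001 0.003] [0.5305 0.0533 0.1808]
[ 0.6476258  -0.11251201] [ 0.49094355 -0.14492609]
t 3.55
[np.float64(-10.4), np.float64(-17.5), np.float64(0.1), np.float64(0.0), np.float64(-0.1), np.float64(-7.1), 4.5] rows 4.9
--
[np.float64(0.0), np.float64(0.0), np.float64(9.5), np.float64(0.0), np.float64(0.0), np.float64(0.0), 4.5] rows 2.3
[np.float64(0.0), np.float64(0.0), np.float64(11.7), np.float64(0.0), np.float64(0.0), np.float64(0.0), 4.5] rows 0.5
[np.float64(0.0), np.float64(0.0), np.float64(11.7), np.float64(0.0), np.float64(0.0), np.float64(0.0), 7] rows 0.0
--
```

Fz changed by about -0.5 N, so this blank is dry. It goes to slot (.08,-.11).

Call:
carry_out:
  targets:
    - [[-10.4,-17.5,0.1,0,0,-7.1,4.5],[-10.4,-17.5,0.1,0,0,-7.1,4.5],[-10.4,-17.5,0.1,0,0,-7.1,4.5],[-10.4,-17.5,0.1,0,0,-7.1,4.5],[-10.4,-17.5,0.1,0,0,-7.1,4.5],[-10.4,-17.5,0.1,0,0,-7.1,4.5],[-10.4,-17.5,0.1,0,0,-7.1,4.5],[-10.4,-17.5,0.1,0,0,-7.1,4.5]]

```text
t: 4.22
tcp_pos: [0.6473, -0.1124, 0.1795]
tool_rot: [-0.101, 0.995, 0.001, -0.001]
force: [-0.4, 0.9, -0.7]
finger_gap: 0.624
gripper_force: 32.3
```

Call:
carry_out:
  targets:
    - [[0,0,4,0,0,0,4.5],[0,0,8,0,0,0,4.5],[0,0,10.5,0,0,0,4.5],[0,0,11.7,0,0,0,4.5],[0,0,11.7,0,0,0,4.5],[0,0,11.7,0,0,0,4.5],[0,0,11.7,0,0,0,7],[0,0,11.7,0,0,0,7],[0,0,11.7,0,0,0,7],[0,0,11.7,0,0,0,7]]

```text
t: 5.05
tcp_pos: [0.6486, -0.1127, 0.0641]
tool_rot: [-0.102, 0.995, -0.0, 0.001]
force: [0.4, 0.5, -1.3]
finger_gap: 0.819
gripper_force: 0.0
```

Call:
carry_out:
  targets:
    - [[0,0,-4,0,0,0,7],[0,0,-8,0,0,0,7],[0,0,-10.5,0,0,0,7],[0,0,-10.5,0,0,0,7],[0,0,-10.5,0,0,0,7]]

```text
t: 5.47
tcp_pos: [0.6494, -0.1132, 0.1709]
tool_rot: [-0.102, 0.995, -0.001, 0.002]
force: [-0.2, 0.4, -0.1]
finger_gap: 0.819
gripper_force: 0.0
```

Run:
```python
from h import *
for n in C:
    im=cams.snapshot(n); np.save(f"pics/{n}1.npy",im)
a=np.load("pics/top1.npy")[140:240,275:415];b=np.load("pics/side1.npy")[180:280,260:370]
f=3.2;m=np.hstack([cv2.resize(x,None,fx=f,fy=f,interpolation=cv2.INTER_CUBIC) for x in(a,b)]);cv2.imwrite("pics/crop1.png",m[:,:,::-1])
plan([(.6025,-.0045,.17,111.8,8.5)],[(.6025,-.0045,.104,111.8,8.5)])
```

```text
t 5.57
[np.float64(2.2), np.float64(11.5), np.float64(-0.2), np.float64(0.1), np.float64(-0.1), np.float64(-10.1), 8.5] rows 2.8
--
[np.float64(0.0), np.float64(0.0), np.float64(6.6), np.float64(0.0), np.float64(0.0), np.float64(0.0), 8.5] rows 1.6
--
```

View pics/crop1.png

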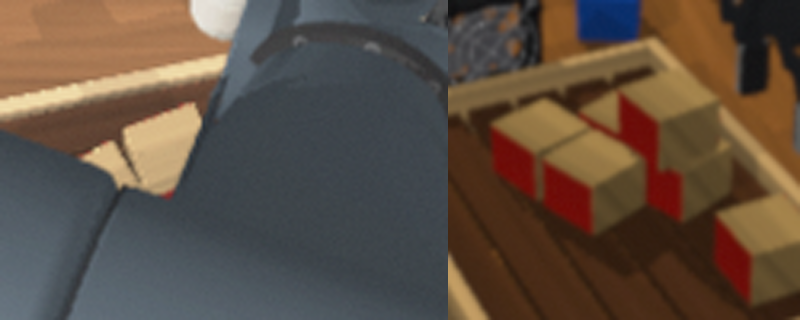

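In the side view, A is flat in its slot, B still sits on top, and the two front bottom blanks are clear. Now B.

Call:
carry_out:
  targets:
    - [[2.2,11.5,-0.2,0,0,-10.1,8.5],[2.2,11.5,-0.2,0,0,-10.1,8.5],[2.2,11.5,-0.2,0,0,-10.1,8.5],[2.2,11.5,-0.2,0,0,-10.1,8.5],[2.2,11.5,-0.2,0,0,-10.1,8.5],[2.2,11.5,3,0,0,-10.1,8.5],[2.2,11.5,6.4,0,0,-10.1,8.5],[2.2,11.5,6.4,0,0,-10.1,8.5],[2.2,11.5,6.4,0,0,-10.1,8.5]]

```text
t: 6.32
tcp_pos: [0.602, -0.0054, 0.1018]
tool_rot: [-0.188, 0.982, 0.001, -0.003]
force: [0.4, 0.1, 0.2]
finger_gap: 0.993
gripper_force: 0.0
```

Call:
carry_out:
  targets:
    - [[0,0,0,0,0,0,4.5],[0,0,0,0,0,0,4.5],[0,0,0,0,0,0,4.5],[0,0,0,0,0,0,4.5],[0,0,0,0,0,0,4.5],[0,0,0,0,0,0,4.5],[0,0,-4,0,0,0,4.5],[0,0,-8,0,0,0,4.5],[0,0,-8,0,0,0,4.5],[0,0,-8,0,0,0,4.5],[0,0,-8,0,0,0,4.5]]

```text
t: 7.23
tcp_pos: [0.6029, -0.0044, 0.1845]
tool_rot: [-0.189, 0.982, 0.0, -0.0]
force: [0.1, -0.3, -0.5]
finger_gap: 0.623
gripper_force: 32.3
```

Run:
```python
from h import *
weigh(8)
b=t2w(-.08,-.11)
plan([(*b,.18,101.7,4.5)],[(*b,.0635,101.7,4.5)])
```

```text
t 7.6333 Fz,tau2,tau3,grip,gap [ -0.535 -44.532 -15.395  32.284   0.626] sd [0.529 0.35  0.202 0.002 0.002] [ 0.6031 -0.0045  0.1835]
t 7.63
[np.float64(15.6), np.float64(-8.9), np.float64(0.4), np.float64(0.0), np.float64(-0.1), np.float64(10.1), 4.5] rows 4.3
--
[np.float64(0.0), np.float64(0.0), np.float64(11.7), np.float64(0.0), np.float64(0.0), np.float64(0.0), 4.5] rows 2.8
--
```

B is dry too. It goes to (-.08,-.11).

Call:
carry_out:
  targets:
    - [[15.6,-8.9,0.4,0,0,10.1,4.5],[15.6,-8.9,0.4,0,0,10.1,4.5],[15.6,-8.9,0.4,0,0,10.1,4.5],[15.6,-8.9,0.4,0,0,10.1,4.5],[15.6,-8.9,0.4,0,0,10.1,4.5],[15.6,-8.9,0.4,0,0,10.1,4.5],[15.6,-8.9,0.4,0,0,10.1,4.5],[15.6,-8.9,0.4,0,0,10.1,4.5]]

```text
t: 8.3
tcp_pos: [0.4923, -0.1448, 0.1804]
tool_rot: [-0.102, 0.995, -0.0, 0.0]
force: [-0.0, 0.2, -0.6]
finger_gap: 0.627
gripper_force: 32.2
```

Call:
carry_out:
  targets:
    - [[0,0,4,0,0,0,4.5],[0,0,8,0,0,0,4.5],[0,0,10.5,0,0,0,4.5],[0,0,11.8,0,0,0,4.5],[0,0,11.8,0,0,0,4.5],[0,0,11.8,0,0,0,4.5],[0,0,11.8,0,0,0,7],[0,0,11.8,0,0,0,7],[0,0,11.8,0,0,0,7]]

```text
t: 9.05
tcp_pos: [0.4922, -0.1447, 0.0627]
tool_rot: [-0.102, 0.995, -0.0, 0.0]
force: [0.8, 0.6, -0.8]
finger_gap: 0.821
gripper_force: 0.0
```

Call:
carry_out:
  targets:
    - [[0,0,-4,0,0,0,8.5],[0,0,-8,0,0,0,8.5],[0,0,-11,0,0,0,8.5],[0,-4,-11,0,0,0,8.5],[0,-8,-11,0,0,0,8.5],[0,-8,-11,0,0,0,8.5]]

```text
t: 9.55
tcp_pos: [0.5117, -0.231, 0.1748]
tool_rot: [-0.1, 0.995, -0.005, 0.004]
force: [1.0, 0.2, 0.4]
finger_gap: 1.0
gripper_force: 0.0
```

Run:
```python
from h import *
for n in C:
    im=cams.snapshot(n); np.save(f"pics/{n}2.npy",im)
a=np.load("pics/top2.npy")[150:260,260:370];b=np.load("pics/side2.npy")[180:290,250:360]
f=3.6;m=np.hstack([cv2.resize(x,None,fx=f,fy=f,interpolation=cv2.INTER_CUBIC) for x in(a,b)]);cv2.imwrite("pics/crop2.png",m[:,:,::-1]);print(m.shape)
```

```text
(396, 792, 3)
```

View pics/crop2.png

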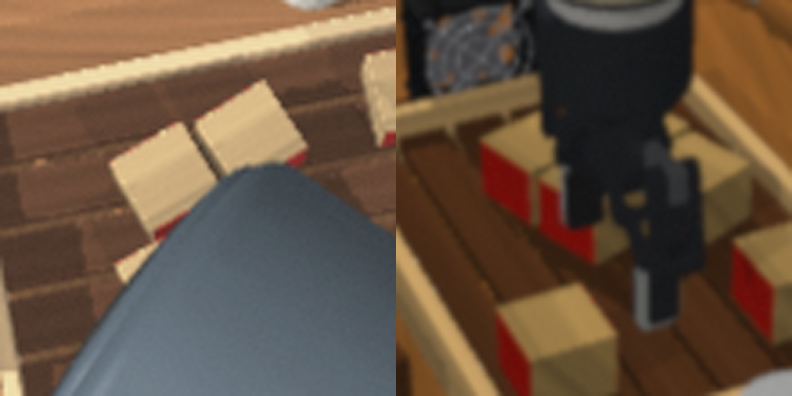

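The bottom four form a tight 2x2 block at a yaw of about 28°, with E at crop (165,178) and F at (250,135), so no block has two opposite free sides. I'll shear the front row (D and C) sideways by pushing D's left face. First I'll measure all four.

Run:
```python
from h import *
def blk(nm,n,cs,o,f,z=.074):
    P=np.array([px2w(n,o[0]+u/f,o[1]+v/f,z) for u,v in cs]); c=P.mean(0)
    e=P[1]-P[0]+P[2]-P[3]; s=[float(np.linalg.norm(P[(i+1)%4]-P[i]).round(3)) for i in range(4)]
    print(nm,n,c[:2].round(3),"tray",w2t(c).round(3),s,np.degrees(np.arctan2(e[1],e[0])).round(1))
blk("E","top",[(110,160),(182,122),(218,182),(152,226)],(260,150),3.6)
blk("F","top",[(195,122),(265,80),(306,148),(238,188)],(260,150),3.6)
blk("C","top",[(183,195),(262,160),(308,235),(222,287)],(275,165),4.4)
S=lambda l:[(u-448,v) for u,v in l]
blk("D","side",S([(490,125),(545,97),(592,125),(540,155)]),(260,180),3.2)
blk("C","side",S([(540,155),(592,128),(645,160),(592,190)]),(260,180),3.2)
for u,v in((78,250),(126,338),(211,296)): print("Dcorner",px2w("top",275+u/4.4,165+v/4.4,.074)[:2].round(3))
S=lambda l:[(u-396,v) for u,v in l]
blk("D","side",S([(481,140),(545,108),(585,135),(530,170)]),(250,180),3.6)
```

```text
E top [0.586 0.051] tray [0.052 0.062] [0.053, 0.046, 0.051, 0.051] -58.6
F top [ 0.611 -0.005] tray [0.066 0.003] [0.054, 0.053, 0.052, 0.052] -58.7
C top [ 0.546 -0.006] tray [0.002 0.015] [0.046, 0.047, 0.053, 0.053] -62.0
D side [0.518 0.042] tray [-0.016  0.067] [0.055, 0.054, 0.054, 0.056] 32.3
C side [ 0.545 -0.01 ] tray [0.001 0.011] [0.051, 0.058, 0.053, 0.058] 30.6
Dcorner [0.529 0.081]
Dcorner [0.483 0.055]
Dcorner [0.505 0.011]
D side [0.517 0.045] tray [-0.016  0.071] [0.057, 0.044, 0.054, 0.049] 33.6
```

The rows are already offset by about 30 mm, so D's outer half and F's outer half can be gripped front to back off-centre (16 mm), with no pushing. C and E can then be gripped sideways. D first.

Run:
```python
from h import *
plan([(.509,.059,.15,30,8.5)],[(.509,.059,.061,30,8.5)])
a=t2w(-.07,.05+.016); b=t2w(0,.125+.016); print(a,b)
```

```text
t 9.65
[np.float64(-5.8), np.float64(27.8), np.float64(2.3), np.float64(-0.0), np.float64(0.1), np.float64(71.5), 8.5] rows 10.0
--
[np.float64(0.0), np.float64(0.0), np.float64(8.9), np.float64(0.0), np.float64(0.0), np.float64(0.0), 8.5] rows 2.1
--
[0.46508071 0.02945027] [0.51843509 0.11707623]
```

Call:
carry_out:
  targets:
    - [[-5.8,27.8,2.3,0,0,71.5,8.5],[-5.8,27.8,2.3,0,0,71.5,8.5],[-5.8,27.8,2.3,0,0,71.5,8.5],[-5.8,27.8,2.3,0,0,71.5,8.5],[-5.8,27.8,2.3,0,0,71.5,8.5],[-5.8,27.8,2.3,0,0,71.5,8.5],[-5.8,27.8,2.3,0,0,71.5,8.5],[-5.8,27.8,2.3,0,0,71.5,8.5],[-5.8,27.8,2.3,0,0,71.5,8.5],[-5.8,27.8,2.3,0,0,71.5,8.5],[-5.8,27.8,2.3,0,0,71.5,8.5],[-5.8,27.8,2.3,0,0,71.5,8.5]]

```text
t: 10.65
tcp_pos: [0.5067, 0.062, 0.1491]
tool_rot: [0.498, 0.867, -0.0, -0.001]
force: [0.9, -0.5, -0.2]
finger_gap: 1.0
gripper_force: 0.0
```

Run:
```python
from h import *
cams.snapshot("top");im=cams.snapshot("side")
b=im[180:290,250:360]
cv2.imwrite("pics/crop3.png",cv2.resize(b,None,fx=4.5,fy=4.5,interpolation=cv2.INTER_CUBIC)[:,:,::-1])
plan([(.509,.059,.061,30,8.5)])
```

```text
t 10.75
[np.float64(-0.3), np.float64(0.0), np.float64(8.8), np.float64(-0.1), np.float64(-0.1), np.float64(0.3), 8.5] rows 2.1
--
```

View pics/crop3.png

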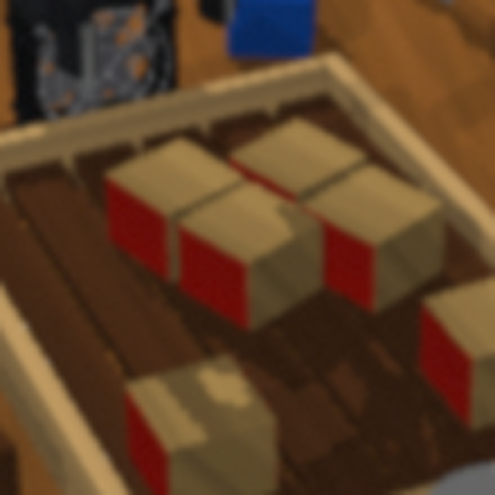

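The view is clear: D is at (175,178), C at (250,220), E at (300,157) and F at (375,205), and the offset between rows is visible. I'll measure all four from this crop.

Run:
```python
from h import *
for nm,cs in dict(D=[(105,178),(180,138),(243,182),(170,217)],C=[(180,221),(245,182),(322,226),(248,266)],E=[(231,158),(297,118),(368,164),(303,197)],F=[(312,205),(372,166),(445,210),(374,249)]).items():
    P=np.array([px2w("side",250+u/4.5,180+v/4.5,.074) for u,v in cs]); c=P.mean(0); e=P[1]-P[0]+P[2]-P[3]; g=P[0]-P[3]+P[1]-P[2]
    print(nm,c[:2].round(4),[float(np.linalg.norm(P[(i+1)%4]-P[i]).round(3)) for i in range(4)],np.degrees([np.arctan2(e[1],e[0]),np.arctan2(g[1],g[0])-np.pi/2]).round(1))
```

```text
D [0.5164 0.0396] [0.055, 0.056, 0.049, 0.052] [30.4 28.1]
C [ 0.5456 -0.0109] [0.049, 0.058, 0.051, 0.054] [32.  29.7]
E [0.5855 0.0425] [0.054, 0.061, 0.047, 0.054] [32.3 28.7]
F [ 0.6132 -0.012 ] [0.049, 0.056, 0.052, 0.051] [32.3 26.2]
```

Call:
carry_out:
  targets:
    - [[-0.5,0,4,0,0,0.3,8.5],[-0.5,0,8,0,0,0.3,8.5],[-0.5,0,8.8,0,0,0.3,8.5],[-0.5,0,8.8,0,0,0.3,8.5],[-0.5,0,8.8,0,0,0.3,4.5],[-0.5,0,8.8,0,0,0.3,4.5],[-0.5,0,8.8,0,0,0.3,4.5],[-0.5,0,8.8,0,0,0.3,4.5],[-0.5,0,8.8,0,0,0.3,4.5],[-0.5,0,8.8,0,0,0.3,4.5]]

```text
t: 11.58
tcp_pos: [0.5121, 0.0562, 0.0636]
tool_rot: [0.501, 0.866, 0.001, 0.002]
force: [-0.2, 0.2, 8.0]
finger_gap: 0.622
gripper_force: 32.3
```

Call:
carry_out:
  targets:
    - [[0,0,-4,0,0,0,4.5],[0,0,-8,0,0,0,4.5],[0,0,-11,0,0,0,4.5],[0,0,-11,0,0,0,4.5],[0,0,-11,0,0,0,4.5],[0,0,-11,0,0,0,4.5]]

```text
t: 12.08
tcp_pos: [0.5103, 0.0563, 0.1717]
tool_rot: [0.501, 0.865, 0.0, 0.0]
force: [-0.5, -0.8, -0.2]
finger_gap: 0.621
gripper_force: 31.9
```

Run:
```python
from h import *
weigh(8)
a=t2w(-.07,.05+.016)
plan([(*a,.17,11.7,4.5)],[(*a,.062,11.7,4.5)])
```

```text
t 12.4833 Fz,tau2,tau3,grip,gap [ -0.27  -37.972 -12.554  31.936   0.62 ] sd [0.317 0.285 0.148 0.002 0.002] [0.5105 0.0562 0.1706]
t 12.48
[np.float64(-0.1), np.float64(-5.3), np.float64(0.1), np.float64(-0.1), np.float64(-0.0), np.float64(18.2), 4.5] rows 2.5
--
[np.float64(0.0), np.float64(0.0), np.float64(10.8), np.float64(0.0), np.float64(0.0), np.float64(0.0), 4.5] rows 2.6
--
```

D is dry. It goes to (-.07,.05).

Call:
carry_out:
  targets:
    - [[-0.1,-5.3,0.1,0,0,18.2,4.5],[-0.1,-5.3,0.1,0,0,18.2,4.5],[-0.1,-5.3,0.1,0,0,18.2,4.5],[-0.1,-5.3,0.1,0,0,18.2,4.5],[-0.1,-5.3,0.1,0,0,18.2,4.5],[-0.1,-5.3,0.1,0,0,18.2,4.5]]

```text
t: 12.98
tcp_pos: [0.4661, 0.029, 0.1704]
tool_rot: [0.631, 0.776, 0.0, 0.0]
force: [0.5, -0.5, -0.8]
finger_gap: 0.622
gripper_force: 31.9
```

Call:
carry_out:
  targets:
    - [[0,0,4,0,0,0,4.5],[0,0,8,0,0,0,4.5],[0,0,9.8,0,0,0,4.5],[0,0,10.6,0,0,0,4.5],[0,0,10.6,0,0,0,4.5],[0,0,10.6,0,0,0,4.5],[0,0,10.6,0,0,0,6.5],[0,0,10.6,0,0,0,6.5],[0,0,10.6,0,0,0,6.5]]

```text
t: 13.73
tcp_pos: [0.4661, 0.029, 0.065]
tool_rot: [0.631, 0.775, 0.0, 0.001]
force: [0.1, -0.0, 0.4]
finger_gap: 0.758
gripper_force: 0.0
```

Call:
carry_out:
  targets:
    - [[0,0,-4,0,0,0,6.5],[0,0,-8,0,0,0,6.5],[0,0,-9,0,0,0,8.5],[0,0,-9,0,0,0,8.5],[0,0,-9,0,0,0,8.5]]

```text
t: 14.15
tcp_pos: [0.4657, 0.029, 0.1551]
tool_rot: [0.631, 0.775, 0.001, 0.001]
force: [-1.1, -0.1, -0.0]
finger_gap: 0.997
gripper_force: 0.0
```

Run:
```python
from h import *
F=np.array([.6125,-.009]); g=F+.016*np.array([.5,-.866]); print(g)
cams.snapshot("top")
plan([(*g,.15,30,8.5)],[(*g,.061,30,8.5)],[(*g,.17,30,4.5)])
```

```text
[ 0.6205   -0.022856]
t 14.2
[np.float64(-8.2), np.float64(14.2), np.float64(0.4), np.float64(-0.0), np.float64(-0.0), np.float64(-18.3), 8.5] rows 3.9
--
[np.float64(0.0), np.float64(0.0), np.float64(8.9), np.float64(0.0), np.float64(0.0), np.float64(0.0), 8.5] rows 2.1
--
[np.float64(0.0), np.float64(0.0), np.float64(-10.9), np.float64(0.0), np.float64(0.0), np.float64(0.0), 4.5] rows 2.6
--
```

Call:
carry_out:
  targets:
    - [[-8.2,14.2,0.4,0,0,-18.3,7.2],[-8.2,14.2,0.4,0,0,-18.3,7.2],[-8.2,14.2,0.4,0,0,-18.3,7.2],[-8.2,14.2,0.4,0,0,-18.3,7.2],[-8.2,14.2,0.4,0,0,-18.3,7.2],[-8.2,14.2,0.4,0,0,-18.3,7.2],[-8.2,14.2,4,0,0,-18.3,7.2],[-8.2,14.2,7.6,0,0,-18.3,7.2],[-8.2,14.2,8.6,0,0,-18.3,7.2],[-8.2,14.2,8.6,0,0,-18.3,7.2],[-8.2,14.2,8.6,0,0,-18.3,7.2]]

```text
t: 15.12
tcp_pos: [0.6196, -0.0221, 0.0678]
tool_rot: [0.5, 0.866, -0.0, -0.001]
force: [0.3, -0.2, 0.2]
finger_gap: 0.844
gripper_force: 0.0
```

Call:
carry_out:
  targets:
    - [[0,0,0,0,0,0,4.5],[0,0,0,0,0,0,4.5],[0,0,0,0,0,0,4.5],[0,0,0,0,0,0,4.5],[0,0,0,0,0,0,4.5],[0,0,-4,0,0,0,4.5],[0,0,-8,0,0,0,4.5],[0,0,-10.4,0,0,0,4.5],[0,0,-10.4,0,0,0,4.5],[0,0,-10.4,0,0,0,4.5],[0,0,-10.4,0,0,0,4.5]]

```text
t: 16.03
tcp_pos: [0.6201, -0.0224, 0.1719]
tool_rot: [0.5, 0.866, -0.0, -0.001]
force: [-1.0, -0.2, -1.5]
finger_gap: 0.62
gripper_force: 32.3
```

Run:
```python
from h import *
weigh(8)
im=cams.snapshot("side"); np.save("pics/side4.npy",im)
cv2.imwrite("pics/crop4.png",cv2.resize(im[150:290,240:380],None,fx=3.5,fy=3.5,interpolation=cv2.INTER_CUBIC)[:,:,::-1])
```

```text
t 16.4333 Fz,tau2,tau3,grip,gap [ -0.554 -46.227 -15.409  32.273   0.619] sd [0.362 0.37  0.174 0.    0.003] [ 0.6207 -0.0226  0.1715]
```

View pics/crop4.png

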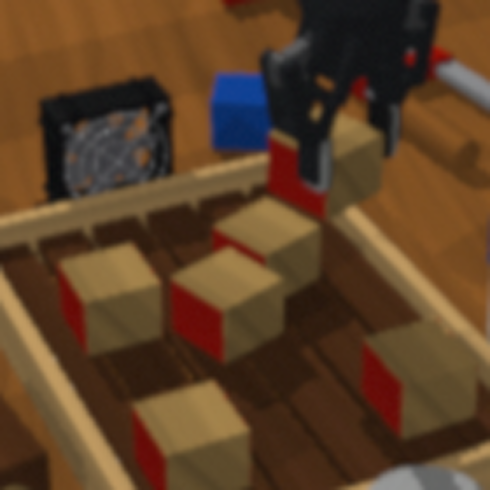

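F is dry, so the green blank is E or C. I'll set F at tray (.068,-.022), then take E.

Run:
```python
from h import *
a=t2w(.068,-.038); E=(.586,.047)
plan([(*a,.172,11.7,4.5)],[(*a,.0685,11.7,4.5)],[(*a,.155,11.7,8.5)],[(*E,.155,120,8.5)],[(*E,.064,120,8.5)])
```

```text
t 16.48
[np.float64(-1.9), np.float64(-1.1), np.float64(-0.0), np.float64(-0.0), np.float64(-0.0), np.float64(18.3), 4.5] rows 2.6
--
[np.float64(0.0), np.float64(0.0), np.float64(10.3), np.float64(0.0), np.float64(0.0), np.float64(0.0), 4.5] rows 2.5
--
[np.float64(0.0), np.float64(0.0), np.float64(-8.6), np.float64(0.0), np.float64(0.0), np.float64(0.0), 8.5] rows 2.1
--
[np.float64(9.7), np.float64(-1.6), np.float64(0.0), np.float64(0.0), np.float64(0.0), np.float64(-108.3), 8.5] rows 15.1
--
[np.float64(0.0), np.float64(0.0), np.float64(9.1), np.float64(0.0), np.float64(0.0), np.float64(0.0), 8.5] rows 2.2
--
```

Call:
carry_out:
  targets:
    - [[-1.9,-1.1,0,0,0,18.3,4.5],[-1.9,-1.1,0,0,0,18.3,4.5],[-1.9,-1.1,0,0,0,18.3,4.5],[-1.9,-1.1,0,0,0,18.3,4.5],[-1.9,-1.1,0,0,0,18.3,4.5],[-1.9,-1.1,0,0,0,18.3,4.5]]

```text
t: 16.98
tcp_pos: [0.621, -0.0444, 0.1723]
tool_rot: [0.631, 0.776, -0.0, -0.0]
force: [0.7, 1.3, -0.5]
finger_gap: 0.619
gripper_force: 32.3
```

Call:
carry_out:
  targets:
    - [[0,0,4,0,0,0,4.5],[0,0,8,0,0,0,4.5],[0,0,9.5,0,0,0,4.5],[0,0,10.3,0,0,0,4.5],[0,0,10.3,0,0,0,4.5],[0,0,10.3,0,0,0,4.5],[0,0,10.3,0,0,0,6.5],[0,0,10.3,0,0,0,6.5],[0,0,10.3,0,0,0,6.5]]

```text
t: 17.73
tcp_pos: [0.6214, -0.0445, 0.0697]
tool_rot: [0.631, 0.775, 0.0, 0.0]
force: [-0.1, -0.7, 1.4]
finger_gap: 0.76
gripper_force: 0.0
```

Call:
carry_out:
  targets:
    - [[0,0,-4,0,0,0,6.5],[0,0,-8,0,0,0,6.5],[0,0,-8.6,0,0,0,8.5],[0,0,-8.6,0,0,0,8.5]]

```text
t: 18.07
tcp_pos: [0.6236, -0.0451, 0.1592]
tool_rot: [0.631, 0.775, 0.002, 0.004]
force: [-0.4, 0.5, 0.2]
finger_gap: 0.989
gripper_force: 0.0
```

Call:
carry_out:
  targets:
    - [[9.7,-1.6,0,0,0,71.7,8.5],[9.7,-1.6,0,0,0,71.7,8.5],[9.7,-1.6,0,0,0,71.7,8.5],[9.7,-1.6,0,0,0,71.7,8.5],[9.7,-1.6,0,0,0,71.7,8.5],[9.7,-1.6,0,0,0,71.7,8.5],[9.7,-1.6,0,0,0,71.7,8.5],[9.7,-1.6,0,0,0,71.7,8.5],[9.7,-1.6,0,0,0,71.7,8.5],[9.7,-1.6,0,0,0,71.7,8.5],[9.7,-1.6,0,0,0,71.7,8.5],[9.7,-1.6,0,0,0,71.7,8.5]]

```text
t: 19.07
tcp_pos: [0.5849, 0.0473, 0.1543]
tool_rot: [0.966, 0.26, -0.001, -0.0]
force: [-0.0, -0.3, -0.3]
finger_gap: 0.994
gripper_force: 0.0
```

Run:
```python
from h import *
weigh(4)
plan([(.586,.047,.064,-60,8.5)])
```

```text
t 19.2667 Fz,tau2,tau3,grip,gap [  0.3   -43.248 -13.625   0.      0.995] sd [0.046 0.022 0.005 0.    0.002] [0.5855 0.0472 0.155 ]
t 19.27
[np.float64(0.0), np.float64(0.0), np.float64(9.1), np.float64(-0.0), np.float64(0.0), np.float64(0.1), 8.5] rows 2.2
--
```

F now crowds E's right finger, so C goes first. It is free on both sides at the same heading.

Run:
```python
from h import *
plan([(.546,-.009,.155,-60,8)],[(.546,-.009,.064,-60,8)])
```

```text
t 19.27
[np.float64(-6.2), np.float64(2.9), np.float64(0.0), np.float64(-0.0), np.float64(0.0), np.float64(0.1), 8] rows 1.6
--
[np.float64(0.0), np.float64(0.0), np.float64(9.1), np.float64(0.0), np.float64(0.0), np.float64(0.0), 8] rows 2.2
--
```

Call:
carry_out:
  targets:
    - [[-6.2,2.9,0,0,0,0,7.8],[-6.2,2.9,0,0,0,0,7.8],[-6.2,2.9,0,0,0,0,7.8],[-6.2,2.9,0,0,0,0,7.8],[-6.2,2.9,4,0,0,0,7.8],[-6.2,2.9,8,0,0,0,7.8],[-6.2,2.9,9.1,0,0,0,7.8],[-6.2,2.9,9.1,0,0,0,7.8],[-6.2,2.9,9.1,0,0,0,7.8]]

```text
t: 20.02
tcp_pos: [0.547, -0.0084, 0.0643]
tool_rot: [0.966, 0.259, -0.0, -0.0]
force: [-0.3, 0.9, -0.3]
finger_gap: 0.908
gripper_force: 0.0
```

Call:
carry_out:
  targets:
    - [[0,0,0,0,0,0,4.5],[0,0,0,0,0,0,4.5],[0,0,0,0,0,0,4.5],[0,0,0,0,0,0,4.5],[0,0,0,0,0,0,4.5],[0,0,0,0,0,0,4.5],[0,0,-4,0,0,0,4.5],[0,0,-8,0,0,0,4.5],[0,0,-11,0,0,0,4.5],[0,0,-11,0,0,0,4.5],[0,0,-11,0,0,0,4.5],[0,0,-11,0,0,0,4.5]]

```text
t: 21.02
tcp_pos: [0.5459, -0.0088, 0.1745]
tool_rot: [0.966, 0.259, -0.0, -0.0]
force: [-1.0, 1.0, -1.7]
finger_gap: 0.623
gripper_force: 32.7
```

Run:
```python
from h import *
weigh(10)
for a in (t2w(-.01,.122),t2w(-.01,-.02)): plan([(*a,.174,-78.3,4.5)],[(*a,.066,-78.3,4.5)])
```

```text
t 21.5167 Fz,tau2,tau3,grip,gap [ -0.584 -40.3   -13.52   32.656   0.626] sd [0.334 0.326 0.147 0.002 0.002] [ 0.5464 -0.0089  0.1739]
t 21.52
[np.float64(2.3), np.float64(-10.8), np.float64(-0.0), np.float64(-0.0), np.float64(0.0), np.float64(18.3), 4.5] rows 2.7
--
[np.float64(0.0), np.float64(0.0), np.float64(10.8), np.float64(0.0), np.float64(0.0), np.float64(0.0), 4.5] rows 2.6
--
t 21.52
[np.float64(-2.1), np.float64(2.7), np.float64(-0.0), np.float64(-0.0), np.float64(0.0), np.float64(18.3), 4.5] rows 2.6
--
[np.float64(0.0), np.float64(0.0), np.float64(10.8), np.float64(0.0), np.float64(0.0), np.float64(0.0), 4.5] rows 2.6
--
```

C is dry, so E is the green one. C goes to (-.005,-.03), then I'll weigh E.

Call:
carry_out:
  targets:
    - [[-1.9,3.8,0,0,0,18.3,4.5],[-1.9,3.8,0,0,0,18.3,4.5],[-1.9,3.8,0,0,0,18.3,4.5],[-1.9,3.8,0,0,0,18.3,4.5],[-1.9,3.8,0,0,0,18.3,4.5]]

```text
t: 21.93
tcp_pos: [0.5489, -0.0513, 0.1742]
tool_rot: [0.995, 0.103, -0.0, -0.0]
force: [0.1, -0.4, -0.8]
finger_gap: 0.624
gripper_force: 32.6
```

Call:
carry_out:
  targets:
    - [[0,0,4,0,0,0,4.5],[0,0,8,0,0,0,4.5],[0,0,10,0,0,0,4.5],[0,0,10.8,0,0,0,4.5],[0,0,10.8,0,0,0,4.5],[0,0,10.8,0,0,0,4.5],[0,0,10.8,0,0,0,6.5],[0,0,10.8,0,0,0,6.5],[0,0,10.8,0,0,0,6.5]]

```text
t: 22.68
tcp_pos: [0.5494, -0.0513, 0.0668]
tool_rot: [0.995, 0.102, 0.0, 0.0]
force: [0.3, -0.3, -0.3]
finger_gap: 0.759
gripper_force: 0.0
```

Call:
carry_out:
  targets:
    - [[0,0,-4,0,0,0,6.5],[0,0,-8,0,0,0,6.5],[0,0,-9,0,0,0,7.2],[0,0,-9,0,0,0,7.2],[0,0,-9,0,0,0,7.2]]

```text
t: 23.1
tcp_pos: [0.5491, -0.0513, 0.1569]
tool_rot: [0.995, 0.102, 0.001, 0.0]
force: [0.0, 0.6, -0.3]
finger_gap: 0.842
gripper_force: 0.0
```

Run:
```python
from h import *
cams.snapshot("top")
E=(.586,.047); 
plan([(*E,.155,30,8)],[(*E,.066,30,8)])
```

```text
t 23.15
[np.float64(5.7), np.float64(-8.8), np.float64(0.1), np.float64(-0.1), np.float64(0.0), np.float64(-108.3), 8] rows 15.1
--
[np.float64(0.0), np.float64(0.0), np.float64(8.9), np.float64(0.0), np.float64(0.0), np.float64(0.0), 8] rows 2.1
--
```

Call:
carry_out:
  targets:
    - [[5.7,-8.8,0.1,0,0,-108.3,7.6],[5.7,-8.8,0.1,0,0,-108.3,7.6],[5.7,-8.8,0.1,0,0,-108.3,7.6],[5.7,-8.8,0.1,0,0,-108.3,7.6],[5.7,-8.8,0.1,0,0,-108.3,7.6],[5.7,-8.8,0.1,0,0,-108.3,7.6],[5.7,-8.8,0.1,0,0,-108.3,7.6],[5.7,-8.8,0.1,0,0,-108.3,7.6],[5.7,-8.8,0.1,0,0,-108.3,7.6],[5.7,-8.8,0.1,0,0,-108.3,7.6],[5.7,-8.8,0.1,0,0,-108.3,7.6],[5.7,-8.8,0.1,0,0,-108.3,7.6]]

```text
t: 24.15
tcp_pos: [0.5854, 0.0465, 0.1529]
tool_rot: [0.656, 0.755, -0.001, -0.002]
force: [-0.4, 0.9, 0.9]
finger_gap: 0.886
gripper_force: 0.0
```

Run:
```python
from h import *
weigh(3)
plan([(.586,.047,.155,30,8)],[(.586,.047,.066,30,8)])
```

```text
t 24.3 Fz,tau2,tau3,grip,gap [ -0.121 -43.649 -13.719   0.      0.893] sd [0.692 0.113 0.038 0.    0.002] [0.5858 0.0465 0.1534]
t 24.3
[np.float64(0.0), np.float64(0.0), np.float64(-0.2), np.float64(-0.2), np.float64(-0.1), np.float64(-22.6), 8] rows 3.2
--
[np.float64(0.0), np.float64(0.0), np.float64(8.9), np.float64(0.0), np.float64(0.0), np.float64(0.0), 8] rows 2.1
--
```

Call:
carry_out:
  targets:
    - [[0,0,0,0,0,-22.6,7.6],[0,0,0,0,0,-22.6,7.6],[0,0,0,0,0,-22.6,7.6],[0,0,0,0,0,-22.6,7.6],[0,0,0,0,0,-22.6,7.6],[0,0,4,0,0,-22.6,7.6],[0,0,7.8,0,0,-22.6,7.6],[0,0,8.7,0,0,-22.6,7.6],[0,0,8.7,0,0,-22.6,7.6],[0,0,8.7,0,0,-22.6,7.6]]

```text
t: 25.13
tcp_pos: [0.5871, 0.0464, 0.0684]
tool_rot: [0.499, 0.867, -0.0, -0.0]
force: [0.6, 0.5, 0.3]
finger_gap: 0.893
gripper_force: 0.0
```

Call:
carry_out:
  targets:
    - [[0,0,0,0,0,0,4.5],[0,0,0,0,0,0,4.5],[0,0,0,0,0,0,4.5],[0,0,0,0,0,0,4.5],[0,0,0,0,0,0,4.5],[0,0,0,0,0,0,4.5],[0,0,-4,0,0,0,4.5],[0,0,-8,0,0,0,4.5],[0,0,-10.8,0,0,0,4.5],[0,0,-10.8,0,0,0,4.5],[0,0,-10.8,0,0,0,4.5],[0,0,-10.8,0,0,0,4.5]]

```text
t: 26.13
tcp_pos: [0.5861, 0.0465, 0.176]
tool_rot: [0.498, 0.867, -0.0, -0.001]
force: [-1.0, -0.1, -1.8]
finger_gap: 0.62
gripper_force: 33.0
```

Run:
```python
from h import *
weigh(10)
a=t2w(0,.122); plan([(*a,.174,11.7,4.5)],[(*a,.066,11.7,4.5)])
```

```text
t 26.6333 Fz,tau2,tau3,grip,gap [ -1.434 -44.038 -14.92   32.994   0.617] sd [0.425 0.376 0.171 0.001 0.002] [0.5869 0.0464 0.1759]
t 26.63
[np.float64(7.8), np.float64(-3.0), np.float64(0.2), np.float64(-0.0), np.float64(-0.0), np.float64(18.5), 4.5] rows 2.6
--
[np.float64(0.0), np.float64(0.0), np.float64(10.8), np.float64(0.0), np.float64(0.0), np.float64(0.0), 4.5] rows 2.6
--
```

Fz is -1.43 N, so E is the green blank. It goes in front of the fan, and then I'll shift F to the empty quarter.

Call:
carry_out:
  targets:
    - [[7.8,-3,0.2,0,0,18.5,4.5],[7.8,-3,0.2,0,0,18.5,4.5],[7.8,-3,0.2,0,0,18.5,4.5],[7.8,-3,0.2,0,0,18.5,4.5],[7.8,-3,0.2,0,0,18.5,4.5],[7.8,-3,0.2,0,0,18.5,4.5]]

```text
t: 27.13
tcp_pos: [0.5234, 0.0983, 0.1748]
tool_rot: [0.631, 0.776, 0.001, 0.001]
force: [0.3, -0.3, -0.2]
finger_gap: 0.616
gripper_force: 33.0
```

Call:
carry_out:
  targets:
    - [[0,0,4,0,0,0,4.5],[0,0,8,0,0,0,4.5],[0,0,9.8,0,0,0,4.5],[0,0,10.5,0,0,0,4.5],[0,0,10.5,0,0,0,4.5],[0,0,10.5,0,0,0,4.5],[0,0,10.5,0,0,0,6.5],[0,0,10.5,0,0,0,6.5],[0,0,10.5,0,0,0,6.5]]

```text
t: 27.88
tcp_pos: [0.5226, 0.0985, 0.0696]
tool_rot: [0.631, 0.775, 0.0, 0.0]
force: [-0.2, -0.3, 0.5]
finger_gap: 0.76
gripper_force: 0.0
```

Call:
carry_out:
  targets:
    - [[0,0,-4,0,0,0,6.6],[0,0,-8,0,0,0,6.6],[0,0,-9,0,0,0,6.6],[0,0,-9,0,0,0,6.6],[0,0,-9,0,0,0,6.6]]

```text
t: 28.3
tcp_pos: [0.522, 0.0987, 0.1598]
tool_rot: [0.631, 0.776, 0.0, 0.001]
force: [-0.3, 0.4, -0.2]
finger_gap: 0.77
gripper_force: 0.0
```

Run:
```python
from h import *
cams.snapshot("top"); im=cams.snapshot("side"); np.save("pics/side5.npy",im)
cv2.imwrite("pics/crop5.png",cv2.resize(im[165:305,225:405],None,fx=4,fy=4,interpolation=cv2.INTER_CUBIC)[:,:,::-1])
f=w2t((.6214,-.0445))+[0,.016]; print(f); a=t2w(*f); b=t2w(.068,.048)
plan([(*a,.155,11.7,6.6)],[(*a,.068,11.7,6.6)],[(*a,.155,11.7,4.5)],[(*b,.155,11.7,4.5)])
```

```text
[ 0.06809643 -0.02208525]
t 28.4
[np.float64(-14.5), np.float64(7.0), np.float64(0.3), np.float64(-0.1), np.float64(-0.0), np.float64(0.0), 6.6] rows 3.9
--
[np.float64(0.0), np.float64(0.0), np.float64(8.7), np.float64(0.0), np.float64(0.0), np.float64(0.0), 6.6] rows 2.1
--
[np.float64(0.0), np.float64(0.0), np.float64(-8.7), np.float64(0.0), np.float64(0.0), np.float64(0.0), 4.5] rows 2.1
--
[np.float64(7.0), np.float64(-0.0), np.float64(0.0), np.float64(0.0), np.float64(0.0), np.float64(0.0), 4.5] rows 1.7
--
```

View pics/crop5.png

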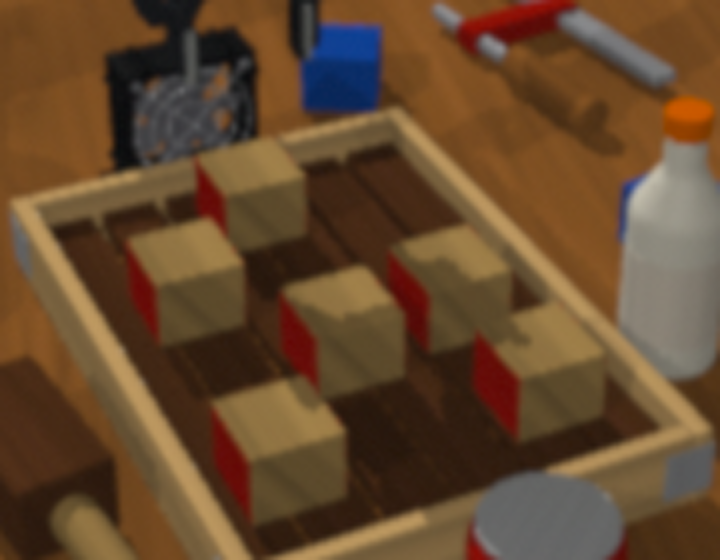

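All six lie flat. The green blank is at (250,195) in front of the fan and F is at (450,290). Now F moves 70 mm towards +y.

Call:
carry_out:
  targets:
    - [[-14.5,7,0.3,0,0,0,6.8],[-14.5,7,0.3,0,0,0,6.8],[-14.5,7,0.3,0,0,0,6.8],[-14.5,7,0.3,0,0,0,6.8],[-14.5,7,0.3,0,0,0,6.8],[-14.5,7,0.3,0,0,0,6.8],[-14.5,7,4,0,0,0,6.8],[-14.5,7,8,0,0,0,6.8],[-14.5,7,9,0,0,0,6.8],[-14.5,7,9,0,0,0,6.8],[-14.5,7,9,0,0,0,6.8]]

```text
t: 29.32
tcp_pos: [0.6188, -0.0281, 0.0688]
tool_rot: [0.631, 0.776, -0.001, -0.001]
force: [0.6, -0.2, 0.1]
finger_gap: 0.796
gripper_force: 0.0
```

Call:
carry_out:
  targets:
    - [[0,0,0,0,0,0,4.5],[0,0,0,0,0,0,4.5],[0,0,0,0,0,0,4.5],[0,0,0,0,0,0,4.5],[0,0,0,0,0,0,4.5],[0,0,-4,0,0,0,4.5],[2,0,-7,0,0,0,4.5],[5,0,-7,0,0,0,4.5],[7,0,-7,0,0,0,4.5],[7,0,-7,0,0,0,4.5],[7,0,-7,0,0,0,4.5],[7,0,-7,0,0,0,4.5]]

```text
t: 30.32
tcp_pos: [0.6058, 0.0391, 0.1394]
tool_rot: [0.631, 0.776, -0.0, 0.0]
force: [0.5, -0.8, -1.1]
finger_gap: 0.615
gripper_force: 33.7
```

Call:
carry_out:
  targets:
    - [[0,0,4,0,0,0,4.5],[0,0,6.2,0,0,0,4.5],[0,0,6.9,0,0,0,4.5],[0,0,6.9,0,0,0,4.5],[0,0,6.9,0,0,0,4.5],[0,0,6.9,0,0,0,6.5],[0,0,6.9,0,0,0,6.5],[0,0,6.9,0,0,0,6.5]]

```text
t: 30.98
tcp_pos: [0.6059, 0.039, 0.0704]
tool_rot: [0.631, 0.775, 0.0, 0.0]
force: [-0.5, -0.1, 0.3]
finger_gap: 0.759
gripper_force: 0.0
```

Call:
carry_out:
  targets:
    - [[0,0,-4,0,0,0,6.5],[0,0,-8,0,0,0,6.5],[0,0,-12,0,0,0,6.5],[4,0,-12,0,0,0,6.5],[8,0,-12,0,0,0,6.5],[12,0,-12,0,0,0,6.5],[16,0,-12,0,0,0,6.5],[20,0,-12,0,0,0,6.5],[24,0,-12,0,0,0,6.5],[26,0,-12,0,0,0,6.5],[26,0,-12,0,0,0,6.5]]

```text
t: 31.9
tcp_pos: [0.5512, 0.2986, 0.1904]
tool_rot: [0.629, 0.777, 0.001, -0.0]
force: [0.7, -0.6, 0.9]
finger_gap: 0.763
gripper_force: 0.0
```

Run:
```python
from h import *
m=[]
for n,s in(("top",np.s_[140:300,225:435]),("side",np.s_[165:325,225:415])): m.append(cv2.resize(cams.snapshot(n)[s],None,fx=2,fy=2,interpolation=cv2.INTER_CUBIC))
cv2.imwrite("pics/fin.png",np.hstack(m)[:,:,::-1])
```

```text
(no output)
```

View pics/fin.png

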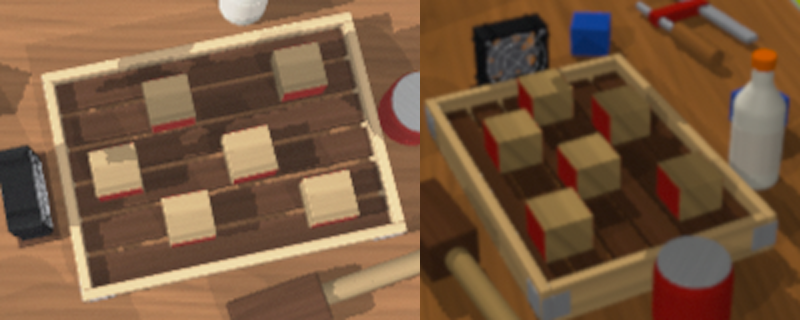

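All six blanks lie flat and well spaced, with one or more in every quarter. The green one is in front of the fan at (115,172), and the glue bottle, wax tin and mallet are untouched.

```bash
python3 -c "
from station import sign_off
print(sign_off())"
```

```text
the job is handed in; nothing more can be done
None
```

I handed the job in at about 32 s: all six blanks lie flat and spread over the tray, the green one (about 1.4 N when lifted) sits in front of the fan, and nothing else was moved; `sign_off` returned no verdict.

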